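Turn the prize carousel to the champion's card

ROBOT

A 7-joint arm with a two-finger parallel gripper is mounted at the origin on the work surface. World frame = base frame: x ahead of the robot, y to its left, z up, the work surface at z = 0. Lengths are in m, angles in degrees, forces in N, time in s.
With the tool pointing down it reaches from about 0.425 to 0.875 m from the base axis. Payload 8.4 kg.
Tool frame: the origin (TCP) lies where the fingers leave the gripper's body, on its centre line; the fingertips stand 70 mm ahead of it and the grasp point (between the pads) lies 51 mm ahead of it; z points along the fingers, y is the line along which they close (so a half turn about z gives the same grasp; the last joint's range is limited). The gripper opens to 87 mm and grips with 3 to 60 N. Pads are 19 mm wide; open, the fingers measure 117 mm over their backs; the gripper's body (75 mm by 190 mm) begins 51 mm behind the grasp point.
Start: joints at [-81.028, 19.091, 2.286, 83.961, -0.768, 76.965, -3.352], TCP at [0.164, 0.629, 0.292] pointing down, gripper open.
Joint ranges: [-147.57, 147.57], [-21.85, 119.76], [-74.77, 79.35], [14.55, 137.4], [-85.83, 265.84], [4.83, 119.75], [-152.11, 152.11]. Speed limits (degrees/s): [127.2, 127.2, 159.86, 159.86, 180, 180, 180].

INTERFACE

Orientations are given as a 3x3 rotation matrix whose columns are the frame's x, y, z axes.
In Python, from bench import * gives the robot as it stands.
- The arm moves only by the tool step_arm, never from a script. Its argument "increments" is text: rows parted by semicolons, each of 5 numbers parted by spaces: the shift along the tool's x, y, z in cm, then the turn about the tool's z in degrees, then the gripper command: -1 is shut, 1 is fully open, values between are in proportion. A call has 1 to 5 rows; each row is the pose to reach, as a shift and turn from the pose commanded when the call began, along the tool's axes at that moment; what a row does not reach only later rows make up. A row lasts 1/12 s, in which the tool goes at most 41.7 mm and 7.16 degrees, less where a joint would pass 70% of its speed; a pose out of reach is approached as far as the arm can. A call with a gripper value outside its range is refused whole. The fingers move at their own pace and stop on an object; "squeeze" is the grip in N (left out, the last holds). Time passes only in rows, so rows that repeat a pose let the fingers close. It gives the time, the measured TCP pose, the force, the opening and the grip force at its end, in the units of the state.
- get_obs(): the state, without advancing time (a new reading comes with each control period).
- snapshot(name): name is "scene" or "top"; returns (picture, depth): 480x640x3 uint8, red, green, blue; 480x640 float32, m along the optical axis (not along the pixel's ray), 0 where there is no reading.
- camera_model(name): a dict with "camera_matrix" (3x3 intrinsics, pixels), "camera_from_world" (4x4, takes a point from world to camera coordinates). Camera axes: x right, y up, looking along -z (the intrinsics and any distortion apply to the point x, -y, -z); pixel columns grow to the right and rows downward; lengths in m; the calibration is good to about 2 mm. A picture is of the moment at which its call begins. camera_model takes no time and is no camera call.
- close_job(): hands the job in; it is judged then, once.
The state is a dict: "time": time; "joints": joint angles; "joint_velocities": joint speeds; "joint_efforts": joint torques, N m; "ee_pos": TCP position; "tool_rot": TCP orientation; "wrist_force": force on the tool from outside, world axes, zero at the start; "ft_torque": the same for the moment, N m; "finger_gap": finger opening in m; "finger_force": force on a finger pad.
Only numpy, scipy, OpenCV 4.12 (cv2) and the standard library are available. Lean on these libraries where they do the work, as an engineer would, in place of code of your own. Each camera call takes 0.05 s, during which the arm holds its last target. There are 200 camera calls.

TASK

Throw the index pin's lever right over so that the spring pin is drawn out of the carousel wheel, turn the wheel (its rim has pegs to push on) until the two-handled cup stands in front of the name card, and throw the lever back so that the pin drops fully home in the hole there, locking the wheel. The four prizes must stay standing upright in their pockets, and do not shift or knock over the thermos, mug, game clock or stack of pieces around the stand. Finish with the wheel at rest, hands off.

Things in the scene. Friction and masses are not known exactly. Their poses are not given: they have to be found in the camera images.
- stand: Fixed dark wooden base plate 300 (its x) x 400 (its y) x 15 mm, origin at the centre of its underside on the table, under the wheel's axis. Its +y side carries the pin bracket, its -y side the upright white blank name card (130 mm wide, at y = -183, top at z = 75).
- bracket (a point): On the stand at (0, 154, 132) mm: top of the grey bracket post, which spans x = +-20, y = 148 to 160. At z = 82 to 94 its arm reaches inward over the wheel to y = 100; the pegs pass under it. The pin's steel head (x = +-24, y = 104 to 138) tops out at z = 151, or 163 when drawn.
- wheel_top (a point): Centre of the wheel's top face, z = 32 mm. The wheel (radius 145 mm) turns about the stand's z. Six square pockets (51 mm inside, lips 5 mm high) at radius 65 mm hold prizes; six blind holes for the pin, in line with the pockets at radius 112 mm, are 14 mm wide along the rim. At wheel joint 0 they lie at 30, 90, ... 330 degrees from the stand's +x towards +y.
- peg0 (a point): Top of one of six alike upright steel push pegs that turn with the wheel: 14 mm diameter, 40 mm tall (z = 32 to 72), at radius 130 mm, every 60 degrees, midway between the holes. At wheel joint 0 this one lies on the stand's +x axis.
- wheel (a joint): Wheel angle, rad, positive counterclockwise from above, near 0 at the start with the pin in a hole; a hole comes under the pin every 1.0472 rad. With the pin drawn it turns either way (to +-6 rad) against 0.12 N m of friction (about 1 N at a peg) and stays where left. With the pin home it has about 0.02 rad of play.
- pin (a joint): Height in m of the upright spring pin (10 mm diameter, round tip, at stand x = 0, y = 112 mm): 0 = fully home in a hole, 0.008 = tip riding on the wheel between holes, 0.011 = drawn and held by the lever's cam. Its spring presses down with 6 to 10 N. With the lever back and no hole beneath, it rides on the wheel and snaps in when a hole comes under it.
- lever (a joint): The pin's cam lever, rad: 0 = pin released, leaning 40 degrees from upright to the stand's +x; 1.40 = right over, leaning 40 degrees to -x, pin drawn and held (the cam passes its top at 1.22; short of that the spring may push it back). Pivots about a line along the stand's y at x = 0, z = 120 mm. Starts at 0 to 0.1; about 3 to 5 N at the knob.
- lever_knob (a point): Centre of the black ball knob, 26 mm diameter, at the lever's end, 65 mm from the pivot. The lever's steel arm, 10 mm diameter, swings in the plane y = 170 mm of the stand.
- card_spot (a point): Point on the wheel's top face height in front of the name card, at stand (0, -65, 32) mm: where the centre of the cup's foot must finish.
- cup: Loose steel prize cup with two side handles, 66 mm tall, foot 46 mm diameter, 69 mm over the handles, origin at the centre of its underside; it starts in one of the four pockets 60 or 120 degrees either side of the card.
- caddy: Loose plain steel tea caddy, cylinder 45 mm diameter, 62 mm tall, origin under its centre, in a pocket.
- pawn: Loose turned wooden pawn, 46 mm diameter, 66 mm tall, origin under its centre, in a pocket.
- cube_clock: Loose small wooden clock, 34 x 34 x 58 mm, origin under its centre, in a pocket.
- thermos: Bystander: loose steel thermos, 72 mm diameter, 190 mm tall, beyond the name card; origin under its centre.
- mug: Bystander: loose white mug, 76 mm diameter, 90 mm tall, handle at its +y; origin under its centre.
- game_clock: Bystander: loose wooden game clock, 55 x 150 x 85 mm (93 with its buttons); origin under its centre.
- pieces: Bystander: loose stack of round wooden game pieces (one part), 60 mm diameter, 72 mm tall; origin under its centre.
Mind the look-alikes: they are no part of the job. Leave any green look-alike of the pawn alone.

How it is judged (in metres and radians):
On the way, in this order (a step that is already met when the one before it is completed fails the run):
1. the pin is drawn clear of the wheel (value of joint pin above 0.0085 m), for 0.2 s.
2. the wheel is turned off its starting hole ((value of joint wheel above 0.3 rad or value of joint wheel below -0.3 rad)), for 0.1 s.
At the end, for the whole second after the job is handed in: Pin home within 2 mm, lever back (below 0.4 rad), cup within 15 mm of the spot before the card, wheel and prizes at rest, prizes upright within 0.12 rad and down in their pockets (undersides within 4 mm of the wheel top), bystanders within 25 mm of where they stood (value of joint pin below 0.002 m and value of joint lever below 0.4 rad and horizontal distance between cup and card_spot below 0.015 m and velocity of joint wheel between -0.05 and 0.05 rad/s and angle between each of cup, caddy, pawn, cube_clock's own z axis and vertical below 0.12 rad and height (world z) of cup between 0.028 and 0.036 m and height (world z) of caddy between 0.028 and 0.036 m and height (world z) of pawn between 0.028 and 0.036 m and height (world z) of cube_clock between 0.028 and 0.036 m and linear speed of each of cup, caddy, pawn, cube_clock below 0.05 m/s and distance of each of thermos, mug, game_clock, pieces from where it was at the start of the episode below 0.025 m); the robot touches nothing.
It fails at once if a prize is tipped over (angle between any of cup, caddy, pawn, cube_clock's own z axis and vertical above 0.5 rad).
It fails at once if a bystander is shifted by more than 25 mm or tipped (distance of any of thermos, mug, game_clock, pieces from where it was at the start of the episode above 0.025 m or angle between any of thermos, mug, game_clock, pieces's own z axis and vertical above 0.4 rad).
It also fails if it takes over 64 s, if anything falls off the work surface, if the arm or the gripper's body presses on something with over 40 N, if the wrist force passes 120 N, or if a joint passes its speed limit or range.

## Working session

There is one attempt and no reset: what is moved stays moved. The work goes in short steps, Python scripts to look and compute and a tool call to move; the robot and the scene stay as the last step left them, time stands still between calls to the robot, and variables do not carry over. Pictures are saved under pics/ and viewed, at most 10 in all, crops included, and the job is handed in when it is done.

Besides the shell and the picture viewer there is one more tool, called as a command line: name --argument value ..., lists and objects as JSON in quotes. step_arm: Moves the arm, as the interface text tells. Its arguments: {"type":"object","properties":{"increments":{"type":"string"},"squeeze":{"type":"number"}},"required":["increments"]}

```bash
mkdir -p pics; python3 - <<'E'
from bench import *
import cv2,numpy as np
for n in("scene","top"):
    p,d=snapshot(n); cv2.imwrite(f"pics/{n}0.png",p[:,:,::-1]); np.savez(f"{n}0.npz",p=p,d=d)
    m=camera_model(n); print(n,m)
o=get_obs();print(o["ee_pos"],o["tool_rot"],o["time"])
E
```

```text
scene {'camera_matrix': array([[559.12187926,   0.        , 314.71069473],
       [  0.        , 559.12187926, 236.08265175],
       [  0.        ,   0.        ,   1.        ]]), 'camera_from_world': array([[ 0.32195167,  0.94672895,  0.0071703 , -0.15364461],
       [-0.76606949,  0.25605012,  0.58955565,  0.3286473 ],
       [ 0.55631345, -0.19530137,  0.80769593, -1.43397828],
       [ 0.        ,  0.        ,  0.        ,  1.        ]])}
top {'camera_matrix': array([[436.74265803,   0.        , 324.27494994],
       [  0.        , 436.74265803, 239.67541049],
       [  0.        ,   0.        ,   1.        ]]), 'camera_from_world': array([[ 0.02540162, -0.99965801, -0.0062151 , -0.02323832],
       [ 0.99777801,  0.02496981,  0.06177012, -0.51898075],
       [-0.06159381, -0.00777035,  0.99807105, -1.09633406],
       [ 0.        ,  0.        ,  0.        ,  1.        ]])}
[0.16437228 0.62852967 0.2914422 ] [[-9.67468996e-01  2.52989474e-01 -2.58623449e-04]
 [ 2.52989579e-01  9.67467907e-01 -1.45664562e-03]
 [-1.18306122e-04 -1.47468851e-03 -9.99998906e-01]] 0.1
```

View pics/scene0.png

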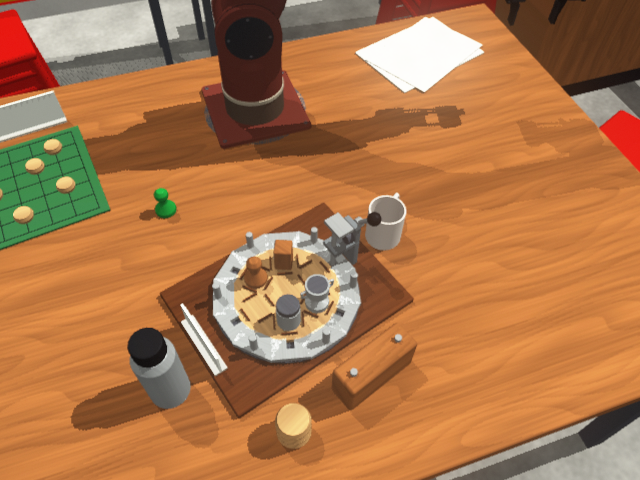

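View pics/top0.png

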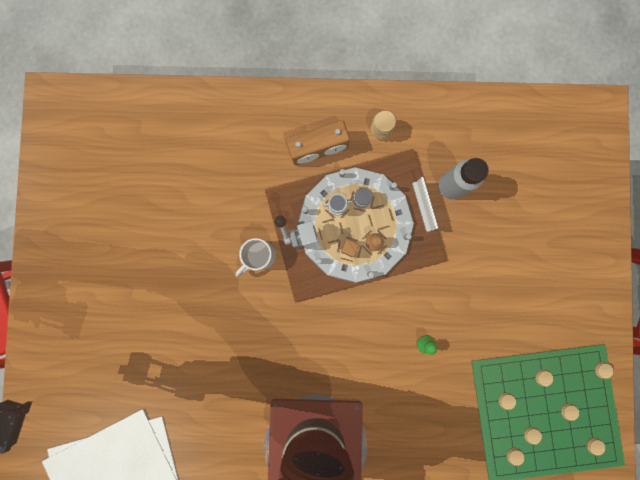

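The card is at top px (425,204), the bracket at (303,236) and the lever knob at (280,221). Cup candidates are the two steel prizes at top px (338,204), which is open with side bits, and (362,198), which is plain and should be the caddy. I'll measure and confirm in an enlarged crop.

```bash
cat > h.py <<'E'
from bench import *
import cv2,numpy as np
def ray(n,px,z):
    m=camera_model(n);K=m["camera_matrix"];T=m["camera_from_world"]
    v=np.linalg.inv(K)@np.array([px[0],px[1],1]); v=np.array([v[0],-v[1],-v[2]])
    R=T[:3,:3];c=-R.T@T[:3,3];w=R.T@v
    return c+w*(z-c[2])/w[2]
def proj(n,P):
    m=camera_model(n);q=m["camera_from_world"]@np.append(P,1);u=m["camera_matrix"]@np.array([q[0],-q[1],-q[2]]);return u[:2]/u[2]
def depthpts(n,d):
    m=camera_model(n);K=m["camera_matrix"];T=m["camera_from_world"]
    v,u=np.mgrid[:480,:640]
    P=np.stack([(u-K[0,2])/K[0,0]*d,-(v-K[1,2])/K[1,1]*d,-d],-1)
    return (P-T[:3,3])@T[:3,:3]
E
python3 - <<'E'
from h import *
z=np.load("top0.npz");p,d=z["p"],z["d"];W=depthpts("top",d)
# plate: points with height 10..20mm
m=(abs(W[...,2]-.015)<.006)&(d>0);m[:140]=0;m[310:]=0;m[:,:255]=0;m[:,455:]=0
m=cv2.morphologyEx(m.astype(np.uint8),cv2.MORPH_OPEN,np.ones((3,3)))
w=W[m>0][:,:2]
r=cv2.minAreaRect((w*1000).astype(np.float32));print(r)
for c in [(266,189),(417,151),(447,261),(297,301)]: print(ray("top",c,.015))
for n,c in dict(knob=(280,221)).items(): print(n,W[c[1]-2:c[1]+3,c[0]-2:c[0]+3].reshape(-1,3).mean(0))
s=np.load("scene0.npz")["p"]
a=cv2.resize(s[220:370,200:400],None,fx=3,fy=3,interpolation=3);b=cv2.resize(p[150:300,255:455],None,fx=3,fy=3,interpolation=3)
cv2.imwrite("pics/c1.png",cv2.resize(np.hstack([a,b]),(800,300))[:,:,::-1])
E
```

```text
((560.640380859375, -87.66282653808594), (300.2454528808594, 400.23748779296875), 16.83246421813965)
[0.64613989 0.14287596 0.015     ]
[ 0.75441435 -0.24330022  0.015     ]
[ 0.47306556 -0.32277221  0.015     ]
[0.36245744 0.0548471  0.015     ]
knob [0.54729902 0.08567338 0.18294149]
```

View pics/c1.png

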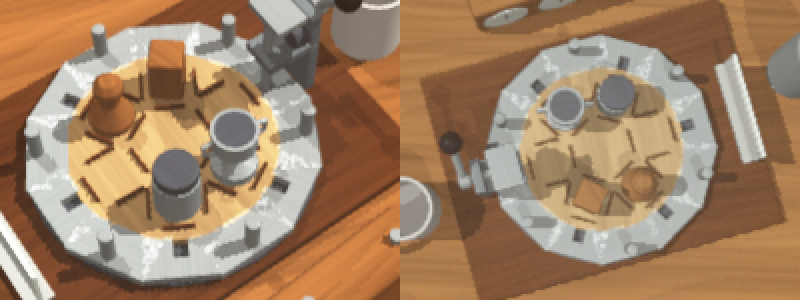

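The cup is the open steel piece with two side handles at top px (338,204), in the pocket at stand 30°. The piece at (362,198) is lidded and plain, so it is the caddy. The wheel therefore needs about -120°. Next I'll refine the stand pose and check it with an overlay.

```bash
cat >> h.py <<'E'
C=np.array([.5606,-.0877]);TH=np.radians(16.83)
def s2w(x,y,z=0):  # stand mm -> world m
    c,s=np.cos(TH),np.sin(TH);return np.array([C[0]+(c*x-s*y)/1e3,C[1]+(s*x+c*y)/1e3,z/1e3])
def w2s(P):
    c,s=np.cos(TH),np.sin(TH);dx,dy=(P[0]-C[0])*1e3,(P[1]-C[1])*1e3;return np.array([c*dx+s*dy,-s*dx+c*dy])
E
python3 - <<'E'
from h import *
for n in("top","scene"):
    z=np.load(n+"0.npz");p,d=z["p"],z["d"];W=depthpts(n,d)
    S=np.stack([*w2s(np.moveaxis(W,-1,0))],-1);R=np.hypot(S[...,0],S[...,1]);Z=W[...,2]*1e3
    A=np.degrees(np.arctan2(S[...,1],S[...,0]))
    m=(abs(Z-72)<5)&(abs(R-130)<14)&(d>0)
    print(n,"peg tops:",[(k*60,np.round(A[q].mean(),1),np.round(R[q].mean(),1),q.sum()) for k in range(-2,4) for q in [m&(abs((A-60*k+180)%360-180)<15)] if q.any()])
    m=(abs(R-65)<35)&(Z>85)&(Z<105)&(d>0)
    print("prizes",[(a,np.round(S[q].mean(0)),q.sum()) for a in(30,90,150,-150,-90,-30) for q in[m&(abs((A-a+180)%360-180)<25)] if q.any()])
    k=(Z>160)&(Z<192)&(R<230)&(S[...,1]>152)&(d>0);print("knob",W[k].mean(0),S[k].mean(0),Z[k].max(),k.sum())
    t=(Z>180)&(Z<200)&(S[...,1]<-150)&(R<450);print("thermos",S[t].mean(0),S[t].min(0),S[t].max(0))
    t=(Z>25)&(Z<100)&(S[...,1]>165)&(R<330);print("mug",S[t].min(0),S[t].max(0))
    t=(Z>60)&(Z<100)&(S[...,0]>160)&(R<330);print("gclock/pieces",S[t].min(0),S[t].max(0))
    o=p.copy()
    L=[s2w(130*np.cos(a),130*np.sin(a),72) for a in np.radians(np.arange(0,360,60))]+[s2w(x,y,15) for x in(-150,150) for y in(-200,200)]+[s2w(42,170,170),s2w(0,0,32)]
    o=cv2.resize(o,None,fx=3,fy=3,interpolation=3)
    for P in L:
        u=proj(n,P);cv2.drawMarker(o,tuple(int(v*3+1) for v in u),(255,0,0),0,12,1)
    b=o[400:940,760:1380] if n=="top" else o[590:1250,460:1260]
    cv2.imwrite(f"pics/ov_{n}.png",cv2.resize(b,(400,360))[:,:,::-1])
a=cv2.imread("pics/ov_top.png");b=cv2.imread("pics/ov_scene.png");cv2.imwrite("pics/ov.png",np.hstack([a,b]))
E
```

```text
top peg tops: [(-120, np.float64(-120.2), np.float64(129.3), np.int64(28)), (-60, np.float64(-60.2), np.float64(129.5), np.int64(26)), (0, np.float64(0.3), np.float64(129.4), np.int64(24)), (60, np.float64(60.4), np.float64(129.9), np.int64(23)), (120, np.float64(120.0), np.float64(130.4), np.int64(25)), (180, np.float64(23.2), np.float64(130.1), np.int64(23))]
prizes [(30, array([55., 34.]), np.int64(307)), (150, array([-56.,  32.]), np.int64(199)), (-150, array([-56., -32.]), np.int64(121)), (-30, array([ 55., -31.]), np.int64(252))]
knob [0.54736994 0.08547416 0.17958169] [ 37.47624895 169.58730632] 186.20921726019424 110
thermos [  31.90016179 -268.4745457 ] [   5.81712568 -296.35223087] [  58.9400661  -243.88264265]
mug [-47.73182015 215.90601834] [ 27.16651551 316.14959168]
gclock/pieces [ 188.44369821 -162.93333784] [251.11499898 112.86189348]
scene peg tops: [(-120, np.float64(-119.0), np.float64(130.1), np.int64(41)), (-60, np.float64(-59.5), np.float64(132.0), np.int64(48)), (0, np.float64(-0.9), np.float64(131.9), np.int64(48)), (60, np.float64(58.9), np.float64(129.2), np.int64(43)), (120, np.float64(119.4), np.float64(126.5), np.int64(33)), (180, np.float64(-52.9), np.float64(127.6), np.int64(37))]
prizes [(30, array([59., 31.]), np.int64(518)), (90, array([ 0., 99.]), np.int64(23)), (150, array([-53.,  30.]), np.int64(267)), (-150, array([-51., -36.]), np.int64(181)), (-30, array([ 59., -34.]), np.int64(434))]
knob [0.5544525  0.08318194 0.17839463] [ 43.59176938 165.34262998] 186.71246078227603 163
thermos [  36.72739928 -272.0744953 ] [   7.65859353 -298.3871161 ] [  61.26214033 -244.76792806]
mug [-47.00186497 213.59920515] [ 30.6685219 314.6233924]
gclock/pieces [ 191.06507583 -165.21020004] [253.36769203 110.92425762]
```

View pics/ov.png

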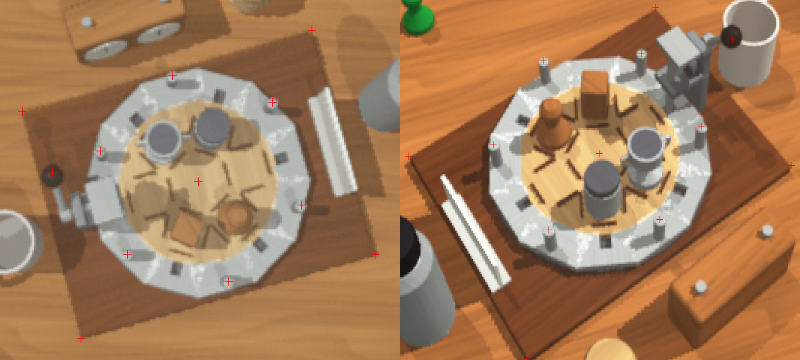

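The overlay fits to about 2 mm: pegs on the crosses, knob at stand (40,170), thermos edge about 234 mm away from the axis. Moving to above the lever knob, with the fingers set to 50 mm so they straddle it.

step_arm --increments "-2.6 -2.1 0 0 0.15; -5.1 -4.3 0 0 0.15; -7.7 -6.4 0 0 0.15; -10.2 -8.6 0 0 0.15; -12.8 -10.7 -0.2 0 0.15"

```text
time: 0.52
ee_pos: [0.2617, 0.4912, 0.2935]
tool_rot: [[-0.968, 0.253, -0.001], [0.253, 0.968, -0.001], [0.0, -0.001, -1.0]]
wrist_force: [0.4, -0.8, -0.2]
finger_gap: 0.0617
finger_force: 0.0
```

step_arm --increments "-2.6 -2.1 0 0 0.15; -5.1 -4.3 0 0 0.15; -7.7 -6.4 0 0 0.15; -10.2 -8.6 0 0 0.15; -12.8 -10.7 -0.2 0 0.15"

```text
time: 0.93
ee_pos: [0.3584, 0.3552, 0.2958]
tool_rot: [[-0.967, 0.253, -0.001], [0.253, 0.967, -0.001], [0.001, -0.001, -1.0]]
wrist_force: [0.6, 0.6, -0.1]
finger_gap: 0.05
finger_force: 0.0
```

step_arm --increments "-2.6 -2.1 0 0 0.15; -5.1 -4.3 0 0 0.15; -7.7 -6.4 0 0 0.15; -10.2 -8.6 0 0 0.15; -12.8 -10.7 -0.2 0 0.15"

```text
time: 1.35
ee_pos: [0.4551, 0.2194, 0.2979]
tool_rot: [[-0.967, 0.253, -0.001], [0.253, 0.967, -0.0], [0.001, -0.0, -1.0]]
wrist_force: [1.2, 0.3, 0.1]
finger_gap: 0.0503
finger_force: 0.0
```

step_arm --increments "-2.6 -2.1 0 0 0.15; -5.1 -4.3 0 0 0.15; -7.7 -6.4 0 0 0.15; -10.2 -8.6 0 0 0.15; -12.8 -10.7 -0.2 0 0.15"

```text
time: 1.77
ee_pos: [0.5518, 0.0836, 0.2998]
tool_rot: [[-0.967, 0.253, -0.001], [0.253, 0.967, -0.0], [0.001, -0.0, -1.0]]
wrist_force: [0.4, 0.7, 0.1]
finger_gap: 0.05
finger_force: 0.0
```

step_arm --increments "0 0 0 6 0.15; 0 0 0 12 0.15; 0 0 0 18 0.15; 0 0 0 24 0.15; 0 0 0 29.2 0.15"

```text
time: 2.18
ee_pos: [0.5513, 0.0851, 0.2999]
tool_rot: [[-0.717, 0.697, -0.001], [0.697, 0.717, -0.0], [0.0, -0.001, -1.0]]
wrist_force: [-0.1, -0.3, 0.7]
finger_gap: 0.0502
finger_force: 0.0
```

step_arm --increments "0 0 0 6 0.15; 0 0 0 12 0.15; 0 0 0 18 0.15; 0 0 0 24 0.15; 0 0 0 29.3 0.15"

```text
time: 2.6
ee_pos: [0.5513, 0.0852, 0.2999]
tool_rot: [[-0.285, 0.959, -0.001], [0.959, 0.285, -0.0], [-0.0, -0.001, -1.0]]
wrist_force: [-0.3, 0.5, -0.7]
finger_gap: 0.05
finger_force: 0.0
```

step_arm --increments "0 0 2.5 0 0.15; 0 0 4.5 0 0.15; 0 0 6 0 0.15; 0 0 7 0 0.15; 0 0 7 0 0.15"

```text
time: 3.02
ee_pos: [0.5504, 0.0851, 0.2281]
tool_rot: [[-0.29, 0.957, -0.003], [0.957, 0.29, -0.001], [-0.0, -0.004, -1.0]]
wrist_force: [-0.6, 0.2, -0.1]
finger_gap: 0.0502
finger_force: 0.0
```

```bash
python3 - <<'E'
from h import *
a,_=snapshot("scene");b,_=snapshot("top")
print(get_obs()["wrist_force"])
a=cv2.resize(a[150:320,260:440],(400,378),interpolation=3);b=cv2.resize(b[130:300,200:380],(400,378),interpolation=3)
cv2.imwrite("pics/l1.png",np.hstack([a,b])[:,:,::-1])
E
```

```text
[ 0.39543678 -0.574752    0.22128371]
```

View pics/l1.png

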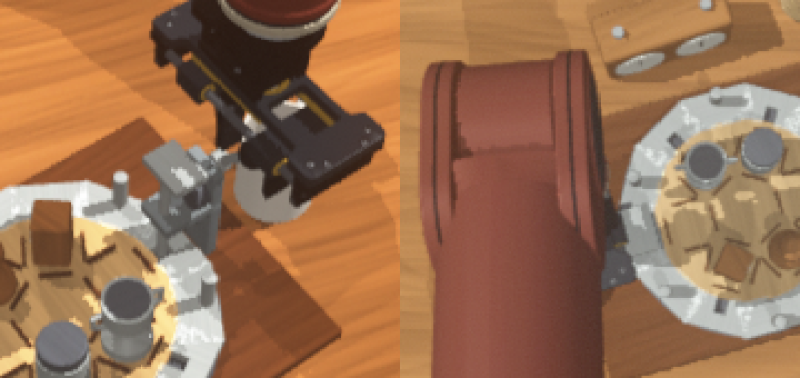

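The scene view shows the lever's arm (crop px 230,155) passing in between the fingers, with no contact force. Throwing it over towards stand -x.

step_arm --increments "0 -1 0 0 0.15; 0 -2 0 0 0.15; 0 -3 0 0 0.15; 0 -4 0 0 0.15; 0 -5 0 0 0.15"

```text
time: 3.53
ee_pos: [0.5053, 0.0712, 0.233]
tool_rot: [[-0.29, 0.957, 0.008], [0.957, 0.29, 0.003], [0.001, 0.008, -1.0]]
wrist_force: [7.1, 2.3, 4.2]
finger_gap: 0.05
finger_force: 3.6
```

step_arm --increments "0 -1 0 0 0.15; 0 -2 0 0 0.15; 0 -3 0 0 0.15; 0 -3.6 0 0 0.15; 0 -4 0 0 0.15"

```text
time: 3.95
ee_pos: [0.4654, 0.059, 0.2315]
tool_rot: [[-0.29, 0.957, 0.004], [0.957, 0.29, 0.002], [0.001, 0.004, -1.0]]
wrist_force: [5.7, 0.3, 0.4]
finger_gap: 0.0501
finger_force: 2.3
```

step_arm --increments "0 -0.3 0 0 0.15; 0 -0.6 0 0 0.15; 0 -0.8 0 0 0.15; 0 -0.8 0 0 0.15"

```text
time: 4.28
ee_pos: [0.4589, 0.0571, 0.2315]
tool_rot: [[-0.29, 0.957, 0.006], [0.957, 0.29, 0.002], [0.0, 0.007, -1.0]]
wrist_force: [10.8, 1.5, -4.5]
finger_gap: 0.05
finger_force: 5.5
```

step_arm --increments "0 0.8 0 0 0.15; 0 0.8 -2 0 0.15; 0 0.8 -5 0 0.15; 0 0.8 -7 0 0.15; 0 0.8 -7 0 0.15"

```text
time: 4.7
ee_pos: [0.4665, 0.059, 0.3043]
tool_rot: [[-0.289, 0.957, 0.005], [0.957, 0.289, 0.003], [0.001, 0.005, -1.0]]
wrist_force: [-0.1, -0.1, 0.3]
finger_gap: 0.05
finger_force: 0.0
```

```bash
python3 - <<'E'
from h import *
C[:]=[.562,-.0882]
for n in("scene","top"):
    p,d=snapshot(n);W=depthpts(n,d);S=np.stack([*w2s(np.moveaxis(W,-1,0))],-1);Z=W[...,2]*1e3
    k=(Z>160)&(Z<200)&(S[...,1]>152)&(S[...,1]<190)&(abs(S[...,0])<70)&(d>0)&(p.max(-1)<70);print(n,"knob",k.sum(),S[k].mean(0) if k.any() else"",Z[k].max() if k.any() else "")
    h=(Z>135)&(Z<175)&(abs(S[...,0])<24)&(S[...,1]>100)&(S[...,1]<140)&(d>0);print("head z",np.median(Z[h]) if h.any() else None,h.sum())
z=np.load("scene0.npz");d=z["d"];W=depthpts("scene",d);S=np.stack([*w2s(np.moveaxis(W,-1,0))],-1);Z=W[...,2]*1e3
h=(Z>135)&(Z<175)&(abs(S[...,0])<24)&(S[...,1]>100)&(S[...,1]<140)&(d>0);print("start head z",np.median(Z[h]),h.sum())
o=get_obs();print(o["ee_pos"],w2s(o["ee_pos"]),o["joints"])
E
```

```text
scene knob 120 [-37.37038562 166.64895132] 183.9865879491948
head z 161.62199372835312 462
top knob 0  
head z 161.65704300441348 262
start head z 150.53534351158123 451
[0.46527725 0.05898267 0.30085054] [-49.96567808 168.88297702] [-48.75049083  -4.85961744  34.60357198 108.80237951   2.80533471
  75.14756793   1.88530733]
```

The pin head rose 11 mm, so the pin is drawn, and the knob is over at -37 mm. Next the gripper goes over peg0 with its closing line along the tangent.

step_arm --increments "-1.7 1.8 0 0 -0.31; -3.4 3.6 0 0 -0.31; -5.1 5.4 0 0 -0.31; -6.8 7.2 0 0 -0.31; -8.4 9 0 0 -0.31"

```text
time: 5.22
ee_pos: [0.5761, 0.004, 0.299]
tool_rot: [[-0.29, 0.957, -0.002], [0.957, 0.29, -0.0], [0.0, -0.002, -1.0]]
wrist_force: [-0.7, 0.8, 0.8]
finger_gap: 0.0317
finger_force: 0.0
```

step_arm --increments "-1.7 1.8 0 0 -0.31; -3.4 3.6 0 0 -0.31; -5.1 5.4 0 0 -0.31; -6.8 7.2 0 0 -0.31; -8.5 9 0 0 -0.31"

```text
time: 5.63
ee_pos: [0.6869, -0.0511, 0.2984]
tool_rot: [[-0.29, 0.957, -0.003], [0.957, 0.29, -0.0], [0.001, -0.003, -1.0]]
wrist_force: [0.0, -0.6, -0.0]
finger_gap: 0.0299
finger_force: 0.0
```

step_arm --increments "0 0 0 -6 -0.31; 0 0 0 -12 -0.31; 0 0 0 -18 -0.31; 0 0 0 -24 -0.31; 0 0 0 -30 -0.31"

```text
time: 6.05
ee_pos: [0.6859, -0.0508, 0.2986]
tool_rot: [[-0.733, 0.681, -0.003], [0.681, 0.733, -0.0], [0.002, -0.002, -1.0]]
wrist_force: [0.4, -0.5, -0.2]
finger_gap: 0.0299
finger_force: 0.0
```

step_arm --increments "0 0 0 -6 -0.31; 0 0 0 -12 -0.31; 0 0 0 -18 -0.31; 0 0 0 -24 -0.31; 0 0 0 -30 -0.31"

```text
time: 6.47
ee_pos: [0.6858, -0.0506, 0.2987]
tool_rot: [[-0.975, 0.223, -0.003], [0.223, 0.975, -0.0], [0.002, -0.001, -1.0]]
wrist_force: [-0.3, -0.1, 0.2]
finger_gap: 0.03
finger_force: 0.0
```

step_arm --increments "0 0 0 -6 -0.31; 0 0 0 -12 -0.31; 0 0 0 -18 -0.31; 0 0 0 -24 -0.31; 0 0 0 -30 -0.31"

```text
time: 6.88
ee_pos: [0.6859, -0.0506, 0.2987]
tool_rot: [[-0.956, -0.294, -0.003], [-0.294, 0.956, -0.0], [0.003, 0.001, -1.0]]
wrist_force: [-0.3, -0.6, 0.5]
finger_gap: 0.0303
finger_force: 0.0
```

```bash
sed -i 's/^C=np.*;TH/C=np.array([.562,-.0882]);TH/' h.py; python3 - <<'E'
from h import *
o=get_obs();R=o["tool_rot"];print(o["ee_pos"],w2s(o["ee_pos"]),R[:,1],o["joints"])
d=s2w(130,0,120)-o["ee_pos"];print("tool shift cm",R.T@d*100)
E
```

```text
[ 0.68586353 -0.05062534  0.29865196] [1.29437316e+02 1.02685892e-01] [-2.94355439e-01  9.55695840e-01  5.81421581e-04] [-16.9279609   24.63434412  24.71532653  78.23546959 -10.18453017
  79.46355293 114.80192801]
tool shift cm [-0.10137085 -0.02093938 17.86498738]
```

step_arm --increments "0 0 2.5 0 -0.31; 0 0 5 0 -0.31; 0 0 7.5 0 -0.31; 0 0 9.5 0 -0.31; 0 0 11 0 -0.31"

```text
time: 7.3
ee_pos: [0.6848, -0.0506, 0.1865]
tool_rot: [[-0.957, -0.289, -0.005], [-0.289, 0.957, -0.0], [0.005, 0.001, -1.0]]
wrist_force: [0.2, -0.3, -0.2]
finger_gap: 0.03
finger_force: 0.0
```

step_arm --increments "0 0 1.5 0 -0.31; 0 0 3.5 0 -0.31; 0 0 5.5 0 -0.31; 0 0 6.8 0 -0.31; 0 0 6.8 0 -0.31"

```text
time: 7.72
ee_pos: [0.6841, -0.0503, 0.1179]
tool_rot: [[-0.957, -0.29, -0.007], [-0.29, 0.957, -0.0], [0.007, 0.002, -1.0]]
wrist_force: [-0.5, 0.8, 0.4]
finger_gap: 0.0302
finger_force: 0.0
```

```bash
python3 - <<'E'
from h import *
a,_=snapshot("scene")
o=get_obs();print(o["ee_pos"],w2s(o["ee_pos"]),o["wrist_force"])
cv2.imwrite("pics/p1.png",cv2.resize(a[180:420,130:450],(640,480),interpolation=3)[:,:,::-1])
E
```

```text
[ 0.68517031 -0.05046871  0.12015907] [128.81913904   0.45331044] [-0.07677806  0.20739573 -0.27625756]
```

View pics/p1.png

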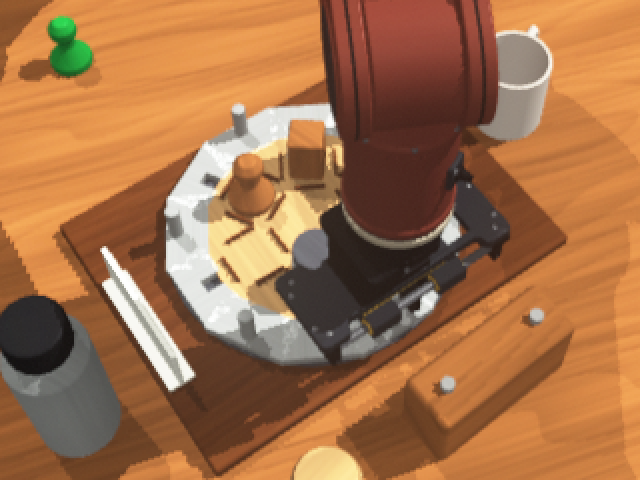

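The fingers straddle the rim peg without contact (crop px ~(370,320)); the prizes are upright and clear. Turning the wheel clockwise along the arc in 19° calls.

step_arm --increments "0.03 -0.86 0 3.8 -0.31; 0.11 -1.72 0 7.6 -0.31; 0.26 -2.57 0 11.4 -0.31; 0.45 -3.41 0 15.2 -0.31; 0.71 -4.23 0 19 -0.31"

```text
time: 8.18
ee_pos: [0.6926, -0.093, 0.1236]
tool_rot: [[-0.999, 0.04, 0.001], [0.04, 0.999, 0.0], [-0.001, 0.001, -1.0]]
wrist_force: [-1.6, 0.7, -1.2]
finger_gap: 0.0297
finger_force: 0.6
```

step_arm --increments "0.03 -0.86 0 3.8 -0.31; 0.11 -1.72 0 7.6 -0.31; 0.26 -2.57 0 11.4 -0.31; 0.45 -3.41 0 15.2 -0.31; 0.71 -4.23 0 19 -0.31"

```text
time: 8.6
ee_pos: [0.6839, -0.135, 0.1237]
tool_rot: [[-0.932, 0.364, 0.002], [0.364, 0.932, 0.001], [-0.001, 0.001, -1.0]]
wrist_force: [-0.7, 0.4, -0.5]
finger_gap: 0.0299
finger_force: 0.6
```

step_arm --increments "0.03 -0.86 0 3.8 -0.31; 0.11 -1.72 0 7.6 -0.31; 0.26 -2.57 0 11.4 -0.31; 0.45 -3.41 0 15.2 -0.31; 0.71 -4.23 0 19 -0.31"

```text
time: 9.02
ee_pos: [0.6621, -0.172, 0.1237]
tool_rot: [[-0.762, 0.647, 0.002], [0.647, 0.762, 0.0], [-0.001, 0.002, -1.0]]
wrist_force: [0.2, 1.1, -1.7]
finger_gap: 0.0303
finger_force: 0.7
```

```bash
cat > st.py <<'E'
from h import *
o=get_obs();s=w2s(o["ee_pos"]);h=np.degrees(np.arctan2(o["tool_rot"][1,1],o["tool_rot"][0,1]))-16.83
print("t",o["time"],"stand",s,"r",np.hypot(*s),"ang",np.degrees(np.arctan2(s[1],s[0])),"heading",h,"F",o["wrist_force"],"z",o["ee_pos"][2],"J",np.round(o["joints"],0))
for n in("scene","top"):
    p,d=snapshot(n);W=depthpts(n,d);S=np.stack([*w2s(np.moveaxis(W,-1,0))],-1);Z=W[...,2]*1e3
    R=np.hypot(S[...,0],S[...,1]);A=np.degrees(np.arctan2(S[...,1],S[...,0]))
    m=(abs(Z-72)<4)&(abs(R-130)<11)&(d>0)
    c,l,st,ce=cv2.connectedComponentsWithStats(m.astype(np.uint8))
    print(n,"pegs",[(round(float(np.median(A[l==i])),1),int(st[i,4])) for i in range(1,c) if st[i,4]>12])
    cv2.imwrite(f"pics/now_{n}.png",p[:,:,::-1])
E
python3 st.py
```

```text
t 9.0167 stand [  71.53217348 -109.1865099 ] r 130.5317807524872 ang -56.769689918672015 heading 32.8522060469312 F [ 0.17991371  1.13448363 -1.68706955] z 0.1237036387948934 J [-15.  34.  36.  90. -22.  62.  76.]
scene pegs [(127.2, 31), (66.5, 39), (6.7, 45)]
top pegs [(5.9, 26), (66.3, 25), (125.4, 27)]
```

step_arm --increments "0.03 -0.86 0 3.8 -0.31; 0.11 -1.72 0 7.6 -0.31; 0.26 -2.57 0 11.4 -0.31; 0.45 -3.41 0 15.2 -0.31; 0.71 -4.23 0 19 -0.31"

```text
time: 9.53
ee_pos: [0.6296, -0.1993, 0.1233]
tool_rot: [[-0.513, 0.858, 0.002], [0.858, 0.513, 0.0], [-0.001, 0.002, -1.0]]
wrist_force: [1.7, 0.7, 0.1]
finger_gap: 0.0302
finger_force: 0.7
```

step_arm --increments "0.03 -0.86 0 3.8 -0.31; 0.11 -1.72 0 7.6 -0.31; 0.26 -2.57 0 11.4 -0.31; 0.45 -3.41 0 15.2 -0.31; 0.71 -4.23 0 19 -0.31"

```text
time: 9.95
ee_pos: [0.5897, -0.2152, 0.1234]
tool_rot: [[-0.205, 0.979, 0.002], [0.979, 0.205, -0.0], [-0.001, 0.002, -1.0]]
wrist_force: [0.4, -1.1, 0.5]
finger_gap: 0.0299
finger_force: 0.7
```

step_arm --increments "0.02 -0.75 0 3.3 -0.31; 0.08 -1.45 0 6.4 -0.31; 0.2 -2.25 0 10 -0.31; 0.36 -3.04 0 13.5 -0.31; 0.5 -3.58 0 16 -0.31"

```text
time: 10.37
ee_pos: [0.5531, -0.2176, 0.1233]
tool_rot: [[0.073, 0.997, 0.002], [0.997, -0.073, -0.0], [0.0, 0.002, -1.0]]
wrist_force: [0.8, -0.6, -0.2]
finger_gap: 0.03
finger_force: 0.2
```

```bash
python3 st.py
```

```text
t 10.3667 stand [ -45.94949871 -121.32474078] r 129.73453340439522 ang -110.743254308044 heading -21.007431953656596 F [ 0.84296537 -0.59743328 -0.22648136] z 0.12326017814070891 J [-23.  29.  52. 104. -26.  59.  35.]
scene pegs [(133.5, 34), (-166.1, 38), (73.6, 34), (13.1, 48), (-46.1, 48)]
top pegs [(13.7, 24), (-47.3, 25), (73.1, 19), (132.7, 22)]
```

The wheel is at about -107°, 13° short as planned. Now I'll lift, release the lever so that the pin rides on the wheel, then nudge the wheel until it snaps in.

step_arm --increments "0 0 -2 0 -0.31; 0 0 -4 0 -0.31; 0 0 -6 -3 -0.31; 0 0 -8 -6 -0.31; 0 0 -10 -10 0.15"

```text
time: 10.88
ee_pos: [0.5534, -0.2174, 0.2239]
tool_rot: [[-0.108, 0.994, 0.001], [0.994, 0.108, -0.0], [-0.0, 0.001, -1.0]]
wrist_force: [0.0, -0.3, -0.1]
finger_gap: 0.0322
finger_force: 0.0
```

step_arm --increments "0 0 -2 -3 0.15; 0 0 -4 -6 0.15; 0 0 -6 -9 0.15; 0 0 -7.7 -11 0.15; 0 0 -7.7 -11 0.15"

```text
time: 11.3
ee_pos: [0.5544, -0.2183, 0.3035]
tool_rot: [[-0.295, 0.955, 0.006], [0.955, 0.295, -0.001], [-0.003, 0.005, -1.0]]
wrist_force: [1.0, -0.1, 0.7]
finger_gap: 0.0491
finger_force: 0.0
```

step_arm --increments "2.9 0 0 0 0.15; 5.8 0 0 0 0.15; 8.7 0 0 0 0.15; 11.6 0 0 0 0.15; 14.5 0.2 0 0 0.15"

```text
time: 11.72
ee_pos: [0.5122, -0.0771, 0.2993]
tool_rot: [[-0.292, 0.957, 0.0], [0.957, 0.292, -0.0], [-0.0, 0.0, -1.0]]
wrist_force: [0.4, 0.3, 0.1]
finger_gap: 0.0497
finger_force: 0.0
```

step_arm --increments "2.9 0 0 0 0.15; 5.8 0 0 0 0.15; 8.7 0 0 0 0.15; 11.6 0.2 0 0 0.15; 14.5 0.3 0 0 0.15"

```text
time: 12.13
ee_pos: [0.4731, 0.063, 0.2996]
tool_rot: [[-0.292, 0.956, 0.001], [0.956, 0.292, 0.001], [0.0, 0.001, -1.0]]
wrist_force: [-0.0, 0.8, -0.1]
finger_gap: 0.0504
finger_force: 0.0
```

```bash
python3 st.py; python3 - <<'E'
from h import *
p,d=snapshot("scene");W=depthpts("scene",d);S=np.stack([*w2s(np.moveaxis(W,-1,0))],-1);Z=W[...,2]*1e3
k=(Z>160)&(Z<200)&(S[...,1]>152)&(S[...,1]<190)&(abs(S[...,0])<70)&(d>0)&(p.max(-1)<70);print("knob",k.sum(),S[k].mean(0) if k.any() else"")
E
```

```text
t 12.1333 stand [-41.32746097 170.44801101] r 175.38666849803226 ang 103.6291318710876 heading 0.15616084790188722 F [-0.01682492  0.84689273 -0.10980068] z 0.2995981008372844 J [-55.  -4.  40. 108.   3.  75.   2.]
scene pegs [(132.2, 33), (-166.9, 36), (72.3, 37), (-107.2, 46), (12.2, 48), (-47.3, 48)]
top pegs [(13.3, 25), (-47.3, 24), (73.0, 20), (-108.1, 22), (132.7, 24), (-168.0, 26)]
knob 122 [-37.66715437 166.75769024]
```

step_arm --increments "0 0 2.5 0 0.15; 0 0 4.5 0 0.15; 0 0 6 0 0.15; 0 0 7 0 0.15; 0 0 7 0 0.15"

```text
time: 12.7
ee_pos: [0.4729, 0.0604, 0.2276]
tool_rot: [[-0.289, 0.957, -0.002], [0.957, 0.289, -0.002], [-0.001, -0.003, -1.0]]
wrist_force: [-0.7, 0.1, -0.7]
finger_gap: 0.0502
finger_force: 0.0
```

step_arm --increments "0 1 0 0 0.15; 0 2 0 0 0.15; 0 3 0 0 0.15; 0 4 0 0 0.15; 0 5 0 0 0.15"

```text
time: 13.12
ee_pos: [0.5218, 0.0753, 0.2301]
tool_rot: [[-0.29, 0.957, -0.001], [0.957, 0.29, -0.0], [0.0, -0.001, -1.0]]
wrist_force: [-3.0, -0.8, 0.8]
finger_gap: 0.0505
finger_force: 1.2
```

step_arm --increments "0 1 0 0 0.15; 0 2 0 0 0.15; 0 3 0 0 0.15; 0 4 0 0 0.15; 0 4.2 0 0 0.15"

```text
time: 13.53
ee_pos: [0.5628, 0.0882, 0.2298]
tool_rot: [[-0.29, 0.957, 0.0], [0.957, 0.29, -0.001], [-0.001, 0.0, -1.0]]
wrist_force: [-4.7, -2.1, 2.6]
finger_gap: 0.0498
finger_force: 2.1
```

step_arm --increments "0 0.3 0 0 0.15; 0 0.3 0 0 0.15"

```text
time: 13.7
ee_pos: [0.5635, 0.0882, 0.2292]
tool_rot: [[-0.289, 0.957, -0.004], [0.957, 0.289, -0.001], [0.0, -0.004, -1.0]]
wrist_force: [-7.9, -2.4, 5.0]
finger_gap: 0.0501
finger_force: 4.3
```

step_arm --increments "0 -1 0 0 0.15; 0 -1 -2 0 0.15; 0 -1 -5 0 0.15; 0 -1 -7 0 0.15; 0 -1 -7 0 0.15"

```text
time: 14.12
ee_pos: [0.5562, 0.0854, 0.3039]
tool_rot: [[-0.289, 0.957, 0.007], [0.957, 0.289, 0.003], [0.001, 0.007, -1.0]]
wrist_force: [0.4, -0.3, 0.6]
finger_gap: 0.0499
finger_force: 0.0
```

```bash
python3 st.py; python3 - <<'E'
from h import *
for n in("scene","top"):
    p,d=snapshot(n);W=depthpts(n,d);S=np.stack([*w2s(np.moveaxis(W,-1,0))],-1);Z=W[...,2]*1e3
    k=(Z>160)&(Z<200)&(S[...,1]>152)&(S[...,1]<190)&(abs(S[...,0])<70)&(d>0)&(p.max(-1)<70);print("knob",k.sum(),S[k].mean(0) if k.any() else"")
    h=(Z>135)&(Z<175)&(abs(S[...,0])<24)&(S[...,1]>100)&(S[...,1]<140)&(d>0);print("head z",np.median(Z[h]) if h.any() else None,h.sum())
E
```

```text
t 14.1167 stand [ 44.73328144 167.88522991] r 173.7426743469983 ang 75.08008989569697 heading -0.02326947835838311 F [ 0.35010033 -0.25324663  0.59607876] z 0.30387134878389094 J [-52.  10.  44.  97.  -7.  75.  10.]
scene pegs [(132.3, 34), (-167.1, 35), (72.0, 38), (-106.8, 46), (12.3, 45), (-47.2, 50)]
top pegs [(13.4, 21), (-47.3, 23), (72.4, 16), (-108.1, 21), (132.7, 24), (-167.7, 24)]
knob 144 [ 45.04635491 166.44306063]
head z 157.81547396277486 474
knob 0 
head z 158.11531719825294 305
```

The head is at 158 mm, so the pin is riding on the wheel, with the lever back at +45 mm. Returning to the peg for the final nudge.

step_arm --increments "-2.9 -0.8 0 0 -0.31; -5.8 -1.6 0 0 -0.31; -8.7 -2.4 0 0 -0.31; -11.6 -3.3 0 0 -0.31; -14.6 -4.1 0 0 -0.31"

```text
time: 14.73
ee_pos: [0.5571, -0.0669, 0.2982]
tool_rot: [[-0.29, 0.957, -0.002], [0.957, 0.29, -0.0], [0.0, -0.001, -1.0]]
wrist_force: [1.0, -0.1, 0.0]
finger_gap: 0.0311
finger_force: 0.0
```

step_arm --increments "-2.9 -0.8 0 0 -0.31; -5.8 -1.6 0 0 -0.31; -8.7 -2.4 0 0 -0.31; -11.6 -3.3 0 0 -0.31; -14.6 -4.1 0 0 -0.31"

```text
time: 15.15
ee_pos: [0.5603, -0.2185, 0.2982]
tool_rot: [[-0.29, 0.957, -0.002], [0.957, 0.29, 0.0], [0.001, -0.001, -1.0]]
wrist_force: [0.9, 0.7, -0.3]
finger_gap: 0.03
finger_force: 0.0
```

step_arm --increments "0 0 0 6 -0.31; 0 0 0 12 -0.31; 0 0 0 17.3 -0.31; 0 0 0 17.3 -0.31"

```text
time: 15.48
ee_pos: [0.5605, -0.2174, 0.298]
tool_rot: [[0.013, 1.0, -0.002], [1.0, -0.013, -0.0], [-0.0, -0.002, -1.0]]
wrist_force: [-0.1, 0.3, -0.9]
finger_gap: 0.0304
finger_force: 0.0
```

```bash
python3 - <<'E'
from h import *
o=get_obs();R=o["tool_rot"];print(o["ee_pos"],w2s(o["ee_pos"]),np.degrees(np.arctan2(R[1,1],R[0,1]))-16.83)
a=np.radians(-107.3)
d=s2w(130*np.cos(a),130*np.sin(a),122)-o["ee_pos"];print("tool shift cm",R.T@d*100)
E
```

```text
[ 0.56045923 -0.21741416  0.29802196] [ -38.88654175 -123.23355606] -17.578801086202354
tool shift cm [-0.07396217  0.08324701 17.60208096]
```

step_arm --increments "0 0 2.5 0 -0.31; 0 0 5 0 -0.31; 0 0 7.5 0 -0.31; 0 0 9.5 0 -0.31; 0 0 11 0 -0.31"

```text
time: 15.9
ee_pos: [0.5599, -0.2166, 0.1866]
tool_rot: [[0.004, 1.0, -0.003], [1.0, -0.004, 0.0], [0.0, -0.003, -1.0]]
wrist_force: [0.1, 0.3, 0.6]
finger_gap: 0.03
finger_force: 0.0
```

step_arm --increments "0 0 1.5 0 -0.31; 0 0 3.5 0 -0.31; 0 0 5.5 0 -0.31; 0 0 6.5 0 -0.31; 0 0 6.5 0 -0.31"

```text
time: 16.32
ee_pos: [0.5595, -0.2165, 0.1217]
tool_rot: [[0.006, 1.0, -0.004], [1.0, -0.006, 0.001], [0.001, -0.004, -1.0]]
wrist_force: [-0.2, 0.1, -1.3]
finger_gap: 0.0302
finger_force: 0.0
```

step_arm --increments "0.01 -0.5 0 2.2 -0.31; 0.04 -1 0 4.4 -0.31; 0.09 -1.5 0 6.6 -0.31; 0.15 -2 0 8.8 -0.31; 0.24 -2.5 0 11 -0.31"

```text
time: 16.73
ee_pos: [0.5375, -0.2151, 0.1256]
tool_rot: [[0.199, 0.98, 0.004], [0.98, -0.199, -0.002], [-0.001, 0.004, -1.0]]
wrist_force: [7.5, -2.4, -5.0]
finger_gap: 0.0303
finger_force: 3.6
```

step_arm --increments "0 -0.1 0 0.5 -0.31; 0 -0.2 0 1 -0.31; 0 -0.3 0 1.5 -0.31; 0.01 -0.4 0 1.8 -0.31; 0.01 -0.5 0 2.2 -0.31"

```text
time: 17.15
ee_pos: [0.5323, -0.2137, 0.125]
tool_rot: [[0.235, 0.972, 0.002], [0.972, -0.235, -0.001], [-0.0, 0.003, -1.0]]
wrist_force: [5.0, -0.3, 1.9]
finger_gap: 0.0299
finger_force: 2.7
```

```bash
cat >> st.py <<'E'
    h=(Z>135)&(Z<175)&(abs(S[...,0])<24)&(S[...,1]>100)&(S[...,1]<140)&(d>0);print("head z",np.median(Z[h]) if h.any() else None,h.sum())
E
python3 st.py
```

```text
t 17.15 stand [ -64.76313117 -111.55631388] r 128.99253592367637 ang -120.13696712304937 heading -30.447611913607446 F [ 5.03530511 -0.3419747   1.94522336] z 0.12497472477486779 J [-26.  27.  54. 107. -25.  58.  25.]
scene pegs [(124.8, 33), (-175.3, 36), (64.0, 37), (4.2, 51), (-55.2, 48)]
head z 157.98303544058678 472
top pegs [(4.8, 23), (-55.7, 25), (65.4, 23), (124.4, 25)]
head z 158.04688228689426 317
```

step_arm --increments "0 -0.12 0 0.5 -0.31; 0 -0.24 0 1 -0.31; 0 -0.36 0 1.6 -0.31; 0.01 -0.48 0 2.1 -0.31; 0.01 -0.6 0 2.6 -0.31"

```text
time: 17.67
ee_pos: [0.5246, -0.212, 0.1239]
tool_rot: [[0.281, 0.96, -0.001], [0.96, -0.281, 0.0], [-0.0, -0.001, -1.0]]
wrist_force: [-1.0, -0.0, 0.9]
finger_gap: 0.0298
finger_force: 0.0
```

step_arm --increments "0 -0.06 0 0.3 -0.31; 0 -0.12 0 0.6 -0.31; 0 -0.18 0 0.8 -0.31; 0 -0.24 0 1.1 -0.31; 0 -0.3 0 1.3 -0.31"

```text
time: 18.08
ee_pos: [0.5224, -0.2112, 0.1243]
tool_rot: [[0.302, 0.953, -0.0], [0.953, -0.302, 0.0], [-0.0, -0.0, -1.0]]
wrist_force: [-0.1, 0.1, 0.3]
finger_gap: 0.03
finger_force: 0.0
```

```bash
python3 st.py
```

```text
t 18.0833 stand [ -73.52835864 -106.29079368] r 129.24454473712154 ang -124.67416794507561 heading -34.41218253267401 F [-0.13287795  0.13021489  0.31916559] z 0.12427772324966296 J [-27.  26.  55. 109. -25.  58.  22.]
scene pegs [(119.6, 36), (176.9, 37), (59.3, 35), (-0.8, 47), (-60.2, 49)]
head z 150.7847555077982 450
top pegs [(0.2, 24), (-60.2, 23), (60.5, 27), (120.1, 27), (177.5, 25)]
head z 150.73817697900327 313
```

The head is back at 150.7 mm (its home height) and the pegs are at multiples of 60°, so the pin is in. Lifting clear and checking.

step_arm --increments "0 0.2 -1.5 0 -0.31; 0 0.2 -4 0 -0.31; 0 0.2 -7 0 -0.31; 0 0.2 -10 0 -0.31; 0 0.2 -13 0 -0.31"

```text
time: 18.6
ee_pos: [0.524, -0.2121, 0.2556]
tool_rot: [[0.302, 0.953, -0.0], [0.953, -0.302, -0.0], [-0.0, -0.0, -1.0]]
wrist_force: [0.9, -0.0, 0.4]
finger_gap: 0.0299
finger_force: 0.0
```

step_arm --increments "0 0 -2 0 -0.31; 0 0 -4 0 -0.31; 0 0 -6 0 -0.31; 0 0 -6 0 -0.31; 0 0 -6 0 -0.31"

```text
time: 19.02
ee_pos: [0.5247, -0.212, 0.315]
tool_rot: [[0.301, 0.953, 0.002], [0.953, -0.301, 0.0], [0.001, 0.002, -1.0]]
wrist_force: [0.4, 0.1, -0.1]
finger_gap: 0.0299
finger_force: 0.0
```

```bash
python3 st.py; python3 -c "
import cv2;a=cv2.imread('pics/now_scene.png');cv2.imwrite('pics/fin.png',cv2.resize(a[160:450,100:440],(700,597)))"
```

```text
t 19.0167 stand [ -71.54713966 -107.73123289] r 129.32521692544833 ang -123.58918037123614 heading -34.374312829425634 F [ 0.42051162  0.1337793  -0.12756034] z 0.3149845884777283 J [-36.  14.  64.  96. -13.  78.  12.]
scene pegs [(119.1, 32), (176.7, 34), (58.4, 40), (-119.8, 40), (-1.0, 47), (-60.7, 50)]
head z 150.59307342090662 452
top pegs [(-0.1, 21), (-60.9, 24), (60.6, 24), (-121.4, 13), (120.1, 25), (177.7, 26)]
head z 150.62698596807348 315
```

View pics/fin.png

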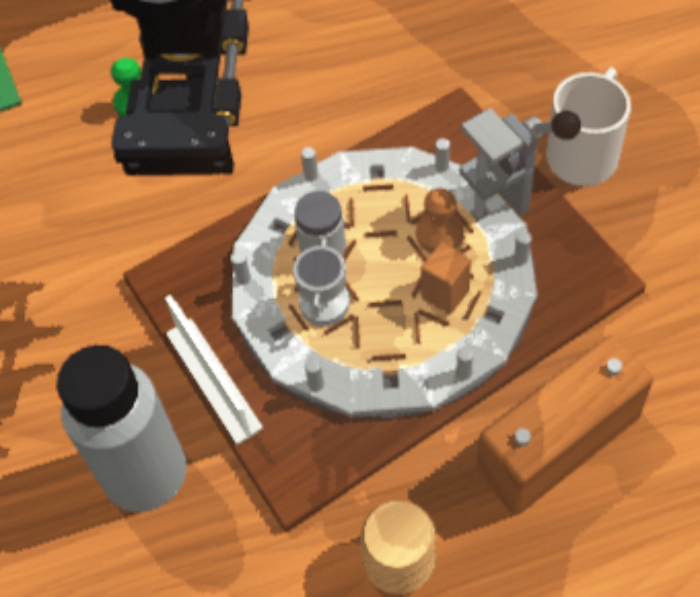

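The final view shows the cup (crop px 320,285) in the pocket before the card (215,385). All prizes are upright, the bystanders are in place and the lever is back. Handing in.

```bash
python3 -c "
from bench import *
print(close_job())"
```

```text
the job is handed in; nothing more can be done
None
```

I turned the wheel -120° so the cup stands before the name card, and the pin is home with the lever back. In the last picture all prizes were upright, the bystanders were in place and the gripper was clear; the job is handed in, but no verdict came back.

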